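# Open the UV curing cabinet and hold its gate

## Task

The screen in the small UV curing cabinet is done: first flip the toggle lever of the lamp switch over to off (leaning to its far side). Then free the cabinet's gate by squeezing its two catches fully, the one with the round posts first and the one with the flat tabs second, take the gate by its upright grip and swing it open past its detent. Finish while still holding the gate wide open, about square to the cabinet's front, and leave everything else on the bench where it is.

Things in the scene. Friction and masses are not known exactly. Their poses are not given: they have to be found in the camera images.
- cabinet: White bench-top UV curing cabinet, 170 deep (its x) x 290 wide (its y) x 100 mm high, fixed to the bench. Origin: centre of its underside; its x axis points away from the open front, which the gate closes; its y axis points towards the end with the gate's hinge. It may be turned a little. The catches stand on its roof; in its roof's hinge corner is a low steel block, up to 114 mm high.
- gate_grip (a point): Point on the axis of the gate's upright grip, a bare aluminium round post of 14 mm diameter standing on the gate's top edge, from 100 to 165 mm above the bench; the point is 150 mm above the bench. It moves with the gate, 150 mm from the hinge axis. The gate: an amber window in a steel frame, 240 mm long and 10 mm thick, 20 to 100 mm above the bench.
- gate_hinge (a point): Point on the gate's vertical hinge axis, 150 mm above the bench (the axis itself ends at 112 mm).
- gate (a joint): Opening angle of the gate in rad: 0 closed, stop at 1.65. It opens outwards, towards the robot: clockwise seen from above. A spring shuts it (under 1.5 N at the grip); a sprung ball detent resists it between about 0.75 and 1.0 (about 3 N at the grip to pass, the shutting spring included). Let go beyond the detent it falls back to about 1.15. It is locked until both catches are squeezed back. The space it sweeps is free but for flat things that it passes over.
- catch_round_grip (a point): Middle between the two round posts (12 mm diameter, axes 48 mm apart, 60 mm over both) of the first catch on the cabinet's roof, 140 mm above the bench. The posts run from 108 to 155 mm above the bench and stand along this point's y axis (the cabinet's y): the +y post is fixed, the -y post slides towards it.
- catch_round (a joint): Slide of the round-post catch, m: 0 locked, 0.012 fully squeezed (then 48 mm over both posts). Needs about 3 N; it stays where it is left. Its hook leaves the gate at about 0.009.
- catch_flat_grip (a point): Middle between the two flat tabs (28 mm wide along x, 12 mm thick, centres 48 mm apart, 60 mm over both) of the second catch on the cabinet's roof, 140 mm above the bench. The tabs run from 108 to 155 mm above the bench and stand along this point's y axis: the +y tab is fixed, the -y tab slides towards it. The two catches may change places.
- catch_flat (a joint): Slide of the flat-tab catch, m: 0 locked, 0.012 fully squeezed (then 48 mm over both tabs). Needs about 3 N; it stays where it is left. Its hook leaves the gate at about 0.009.
- switch_tip (a point): Centre of the black ball (26 mm diameter) at the end of the lamp switch's steel toggle lever, about 82 mm above the bench, 70 mm from its hinge axis, which lies 22 mm above the bench. At the start the axes of this point are nearly those of the switch tilted by the lever: the ball leans to the switch's -x side.
- switch_base: Grey housing of the lamp switch, 80 (x) x 56 (y) x 25 mm, fixed to the bench, to the left or right of the cabinet's front. Origin: centre of its underside, below the lever's hinge axis, which lies along its y axis. Its x axis points to where the lever leans when off.
- lamp_switch (a joint): Angle of the toggle lever in rad: 0 on (leaning to the switch's -x, towards the robot), 1.1 off (leaning to +x, away from the robot). Upright is 0.55; it tips over its centre by its own weight.
- screw_jar: Bystander: glass jar, 56 mm diameter, 70 mm high, to the left or right of the cabinet's front. Origin under its centre.
- phone: Bystander: phone lying flat, 150 x 73 x 10 mm. Origin under its centre.
- screwdriver: Bystander: screwdriver lying on the bench, about 160 mm long.
- tweezers: Bystander: closed steel tweezers, about 150 mm long, 8 mm high.
- parts_tray: Bystander: blue parts tray with four pockets, 120 x 100 x 25 mm. Origin under its centre.
- flask: Bystander: glass bottle, 60 mm diameter, 110 mm high. Origin under its centre.
- tin: Bystander: flat aluminium tin, 50 mm diameter, 18 mm high, on the rear of the cabinet's roof. Origin under its centre.
Not all that is in view belongs to the job. Leave any green, purple or yellow look-alike of the switch_base alone.

How it is judged:
By the outcome, as a careful person would: the job done as asked, in the order asked, and still so for the second after the job is handed in, while the arm keeps its last pose, push and grip.
It also fails if it takes over 72 s, if anything falls off the work surface, if the arm or the gripper's body presses on something with over 40 N, if the wrist force passes 120 N, or if a joint passes its speed limit or range.

## Robot

A 6-joint arm with a two-finger parallel gripper is mounted at the origin on the work surface. World frame = base frame: x ahead of the robot, y to its left, z up, the work surface at z = 0. Lengths are in m, angles in degrees, forces in N, time in s.
With the tool pointing down it reaches from about 0.3 to 0.75 m from the base axis. Payload 8.5 kg.
Tool frame: the origin (TCP) lies on the centre line of the jaws, within the pads' length; the fingertips stand 14 mm ahead of it and the grasp point (between the pads) lies 5 mm behind it; z points along the fingers, x is the direction in which the jaws open and shut, and the axes are right-handed (so a half turn about z gives the same grasp; the last joint's range is limited). The gripper opens to 85 mm and grips with 20 to 120 N. Pads are 22 mm wide; open, the fingers measure 114 mm over their backs; the gripper's body (76 mm by 85 mm) begins 54 mm behind the grasp point. The pads swing forward as they close: fully open they stand 13 mm farther back than shut.
Start: joints at [-81.893, 21.807, 74.336, -0, 83.858, -12.336], TCP at [0.192, -0.515, 0.245] pointing down, gripper open.
Joint ranges: [-178.18, 178.18], [-50.72, 133.34], [12.68, 142.11], [-81.47, 261.47], [9.98, 163.14], [-165.26, 165.26]. Speed limits (degrees/s): [136.94, 136.94, 180, 180, 180, 180].

## Interface

Orientations are given as a 3x3 rotation matrix whose columns are the frame's x, y, z axes.
In Python, from rig import * gives the robot as it stands.
- The arm moves only by the shell command python3 -m crank 'ROWS' [FORCE]. ROWS is JSON, one flat list of numbers, 7 for each row, row after row: the turn, a rotation vector about the world's x, y, z in rad, then the shift along the world's x, y, z in m, then the opening in per cent of the stroke, from 0 (shut) to 100 (fully open). A call has 1 to 20 rows; each row shifts and turns the commanded pose from where the row before left it; what a row does not reach is not made up. A row lasts 1/10 s, in which the tool goes at most 50 mm and 8.59 degrees, less where a joint would pass 70% of its speed; a pose out of reach is approached as far as the arm can. A call is refused whole if a number of a shift passes 0.05 or a number of a turn 0.15, either way. A call with a gripper value outside its range is refused whole. The fingers move at their own pace and stop on an object; FORCE is the grip in N (left out, the last holds). Time passes only in rows, so rows that do not move let the fingers close. It gives the time, the measured TCP pose, the force and the opening at its end, in the units of the state.
- observe(): the state, without advancing time (a new reading comes with each control period).
- get_image(name): name is "side" or "top" or "wrist"; returns a dict with "frame" (420x560x3 uint8, red, green, blue), "fov_y" (degrees; the focal length in pixels is half the picture's height over the tangent of half this angle, whatever the lens; pixels are square), "cx", "cy" (the principal point, pixels), "world_to_cam" (4x4, takes a point from world to camera coordinates). Camera axes: x right, y up, looking along -z (the intrinsics and any distortion apply to the point x, -y, -z); pixel columns grow to the right and rows downward; lengths in m; the calibration is good to about 2 mm. A picture is of the moment at which its call begins. There is no depth.
- close_job(): hands the job in, once; it reports no verdict.
The state is a dict: "time_s": time; "q": joint angles; "qvel": joint speeds; "joint_efforts": joint torques, N m; "position": TCP position; "tool_rot": TCP orientation; "ft_force": force on the tool from outside, world axes, zero at the start; "wrist_torque": the same for the moment, N m; "grip_width": finger opening in m.
Only numpy, scipy, OpenCV 4.12 (cv2) and the standard library are available. Lean on these libraries where they do the work, as an engineer would, in place of code of your own. Each camera call takes 0.05 s, during which the arm holds its last target. There are 200 camera calls.

## Working session

There is one attempt and no reset: what is moved stays moved. The work goes in short steps, Python scripts to look and compute and a shell command to move; the robot and the scene stay as the last step left them, time stands still between calls to the robot, and variables do not carry over. Pictures are saved under pics/ and viewed, about 8 in all and at most 12, crops included, and the job is handed in when it is done.

```bash
mkdir -p pics; ls
cat > h.py <<'E'
from rig import *
import numpy as np, cv2, pickle
np.set_printoptions(precision=4,suppress=True)
def snap(name,fn):
    d=get_image(name); cv2.imwrite(f'pics/{fn}.png',cv2.cvtColor(d['frame'],cv2.COLOR_RGB2BGR))
    pickle.dump(d,open(f'pics/{fn}.pkl','wb')); return d
def load(fn): return pickle.load(open(f'pics/{fn}.pkl','rb'))
def f(d): return d['frame'].shape[0]/2/np.tan(np.radians(d['fov_y'])/2)
def K(d): return np.array([[f(d),0,d['cx']],[0,f(d),d['cy']],[0,0,1]])
D=lambda d: np.array(d.get('distortion',np.zeros(5)),float)
def ray(d,uv):
    T=np.array(d['world_to_cam']); n=cv2.undistortPoints(np.array([[uv]],float),K(d),D(d))[0,0]
    r=T[:3,:3].T@np.array([n[0],-n[1],-1]); c=-T[:3,:3].T@T[:3,3]; return c,r/np.linalg.norm(r)
def onz(d,uv,z): c,r=ray(d,uv); return c+r*(z-c[2])/r[2]
def tri(obs):
    A=np.zeros((3,3));b=np.zeros(3);R=[ray(load(n),uv) for n,uv in obs]
    for c,r in R: P=np.eye(3)-np.outer(r,r);A+=P;b+=P@c
    p=np.linalg.solve(A,b); return p,[np.linalg.norm((np.eye(3)-np.outer(r,r))@(p-c)) for c,r in R]
def proj(d,p):
    T=np.array(d['world_to_cam']);q=T[:3,:3]@p+T[:3,3]; return cv2.projectPoints(np.array([[q[0],-q[1],-q[2]]]),np.zeros(3),np.zeros(3),K(d),D(d))[0].ravel()
E
python3 - <<'E'
from h import *
for n in ('top','side','wrist'):
    d=snap(n,n+'0'); print(n,{k:v for k,v in d.items() if k!='frame'})
print(observe())
a=[cv2.imread(f'pics/{n}0.png') for n in('top','side')]
E
```

```text
pics
top {'fov_y': 44.07462705364624, 'cx': 282.6880189596138, 'cy': 208.88504735535508, 'world_to_cam': array([[ 0.0361, -0.9993,  0.0028, -0.0113],
       [ 0.978 ,  0.0359,  0.2056, -0.5617],
       [-0.2056, -0.0047,  0.9786, -1.4393],
       [ 0.    ,  0.    ,  0.    ,  1.    ]])}
side {'fov_y': 44.972751128311984, 'cx': 269.3458000449125, 'cy': 206.05648492088278, 'world_to_cam': array([[-0.9362, -0.3515,  0.0022,  0.5095],
       [ 0.2459, -0.6504,  0.7187, -0.2405],
       [-0.2512,  0.6733,  0.6954, -1.3157],
       [ 0.    ,  0.    ,  0.    ,  1.    ]])}
wrist {'fov_y': 58.34247796261992, 'cx': 276.6547660017827, 'cy': 209.8233722576909, 'world_to_cam': array([[ 0.3502, -0.9367, -0.0014, -0.5488],
       [ 0.8988,  0.3364, -0.2811,  0.0362],
       [ 0.2638,  0.0971,  0.9597, -0.379 ],
       [ 0.    ,  0.    ,  0.    ,  1.    ]])}
{'time_s': 0.15, 'q': array([-81.8927,  21.8322,  74.3717,   0.0003,  83.8578, -12.3363]), 'qvel': array([ 0.069 , -0.176 , -0.0867, -0.0024, -0.0532, -0.0429]), 'joint_efforts': array([  0.0025, -44.8629, -23.1343,  -0.0002,   0.0038,   0.    ]), 'position': array([ 0.1921, -0.5152,  0.2449]), 'tool_rot': array([[ 0.3493, -0.937 , -0.0001],
       [-0.937 , -0.3493,  0.0011],
       [-0.0011, -0.0002, -1.    ]]), 'ft_force': array([ 0.4626, -0.6865, -0.0946]), 'wrist_torque': array([0.02  , 0.0066, 0.023 ]), 'grip_width': 0.08502372594786113}
```

View pics/top0.png

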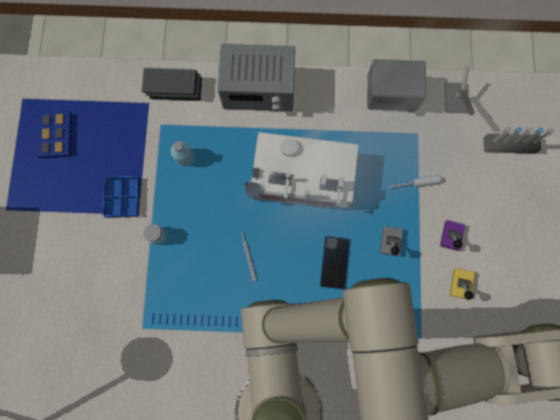

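View pics/side0.png

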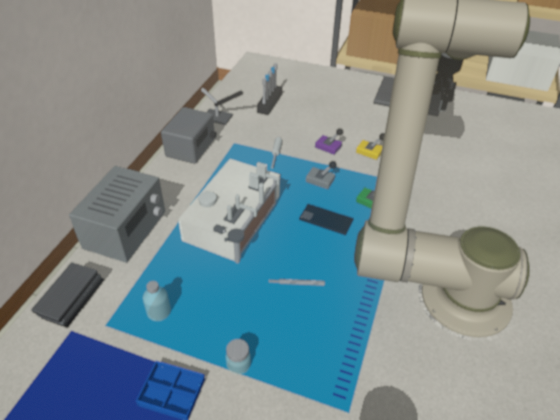

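The top view shows the cabinet around (303,170), the grey switch at (393,242) with its ball at (395,250), the jar at (154,233) and the phone at (335,262). In the side view the grey switch is at (321,178), its ball near (334,168). Next I'll enlarge the cabinet and the switch in both views.

Run:
```python
from h import *
a=cv2.imread('pics/top0.png');b=cv2.imread('pics/side0.png')
def crop(i,x,y,w,h,s): return cv2.convertScaleAbs(cv2.resize(i[y:y+h,x:x+w],None,fx=s,fy=s,interpolation=cv2.INTER_CUBIC),alpha=1.3)
def grid(c,x,y,s):
    for k in range(0,c.shape[1],10*s): cv2.putText(c,str(x+k//s),(k,8),0,.3,(0,0,255),1);cv2.line(c,(k,10),(k,14),(0,0,255),1)
    for k in range(0,c.shape[0],10*s): cv2.putText(c,str(y+k//s),(0,k+4),0,.3,(0,0,255),1)
    return c
m=np.zeros((600,800,3),np.uint8)
c=grid(crop(a,240,125,130,95,4),240,125,4); m[:300,:520]=c[:300]
m[:,:]=0
c=grid(crop(a,240,130,125,90,4),240,130,4)[:300]; m[:300,:500]=c[:300,:500]
c=grid(crop(a,375,220,40,45,7),375,220,7)[:300]; m[:300,505:785]=c[:300,:280]
c=grid(crop(b,180,155,110,100,3),180,155,3)[:300]; m[300:,:330]=c[:,:330]
c=grid(crop(b,300,155,50,40,7),300,155,7)[:280]; m[310:590,340:690]=c
cv2.imwrite('pics/m1.png',m)
```

```text
(no output)
```

View pics/m1.png

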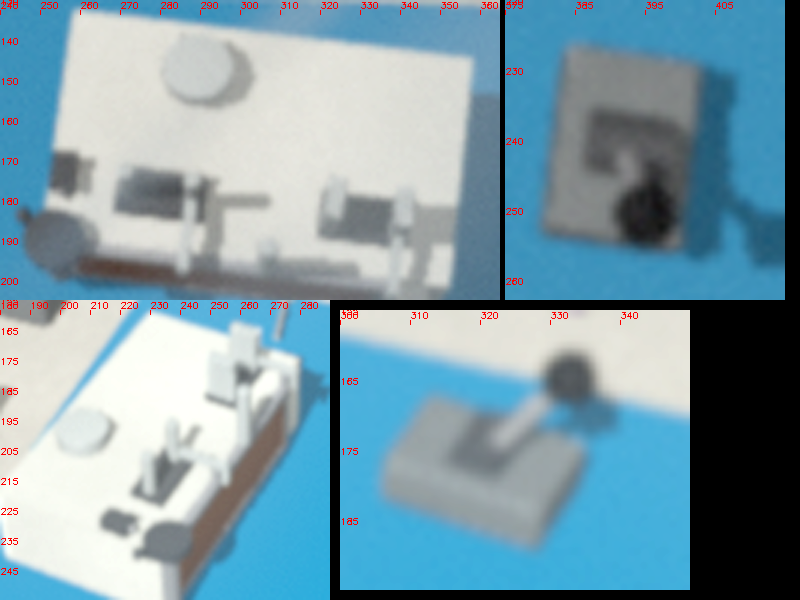

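Run:
```python
from h import *
t=load('top0');s=load('side0')
print('ball',tri([('top0',(394.5,250)),('side0',(333,165))]))
# housing top corners z=.025
for uv in [(384,226.5),(401,230),(398,255.5),(380.5,252.5)]: print('hous',onz(t,uv,.025))
for uv in [(313,167.5),(334.5,174.5),(327.5,186)]: print('hous side',onz(s,uv,.025))
# cabinet roof corners z=.1
for uv in [(258,132),(358,144)]: print('cab rear',onz(t,uv,.1))
for uv in [(253,189)]: print('hinge',onz(t,uv,.112))
print('hinge tri',tri([('top0',(254,190)),('side0',(234.5,233))]))
for n,uv in dict(fl1=(323,176),fl2=(340,178.5),r2=(287,174)).items(): print(n,onz(t,uv,.155))
w=np.array(load('wrist0')['world_to_cam']);c=-w[:3,:3].T@w[:3,3];o=observe();print('cam in tool',np.array(o['tool_rot']).T@(c-o['position']), 'axis in tool',np.array(o['tool_rot']).T@w[:3,:3].T)
```

```text
ball (array([ 0.4497, -0.3079,  0.0805]), [np.float64(0.001379730622965017), np.float64(0.0013797306229648917)])
hous [ 0.5269 -0.2895  0.025 ]
hous [ 0.5183 -0.3393  0.025 ]
hous [ 0.443  -0.3298  0.025 ]
hous [ 0.4499 -0.2791  0.025 ]
hous side [ 0.5194 -0.3395  0.025 ]
hous side [ 0.4444 -0.3303  0.025 ]
hous side [ 0.4502 -0.2688  0.025 ]
cab rear [0.7776 0.0886 0.1   ]
cab rear [ 0.7519 -0.201   0.1   ]
hinge [0.6044 0.0942 0.112 ]
hinge tri (array([0.6046, 0.0918, 0.1116]), [np.float64(0.0028391704872418543), np.float64(0.002839170487241927)])
fl1 [ 0.6373 -0.0981  0.155 ]
fl2 [ 0.6319 -0.1446  0.155 ]
r2 [0.6393 0.0005 0.155 ]
cam in tool [-0.0006 -0.0723 -0.1282] axis in tool [[ 1.     -0.001   0.0001]
 [-0.0009 -0.9596 -0.2813]
 [ 0.0004  0.2813 -0.9596]]
```

```bash
python3 - <<'E'
from h import *
print('green',onz(load('side0'),(366,196),.025))
E
python3 -m crank '[0,0,-0.115,0.034,0.035,-0.01,0, 0,0,-0.115,0.034,0.035,-0.01,0, 0,0,-0.115,0.034,0.035,-0.01,0, 0,0,-0.115,0.034,0.035,-0.01,0, 0,0,0,0.034,0.035,-0.01,0, 0,0,0,0.034,0.035,-0.01,0, 0,0,0,0,0,0,0]'
python3 - <<'E'
from h import *
d=snap('wrist','w1')
print(observe()['position'],observe()['tool_rot'])
print(proj(d,np.array([.4497,-.308,.0805])))
E
```

```text
green [ 0.3268 -0.2662  0.025 ]
time_s: 0.85
position: [0.3985, -0.3008, 0.1841]
tool_rot: [[-0.097, -0.995, -0.001], [-0.995, 0.097, 0.003], [-0.003, 0.001, -1.0]]
ft_force: [-1.1, -0.7, -0.2]
grip_width: 0.0004
[ 0.3973 -0.3031  0.1847] [[-0.0985 -0.9951 -0.0009]
 [-0.9951  0.0984  0.0013]
 [-0.0012  0.001  -1.    ]]
[282.238  134.0138]
```

View pics/w1.png

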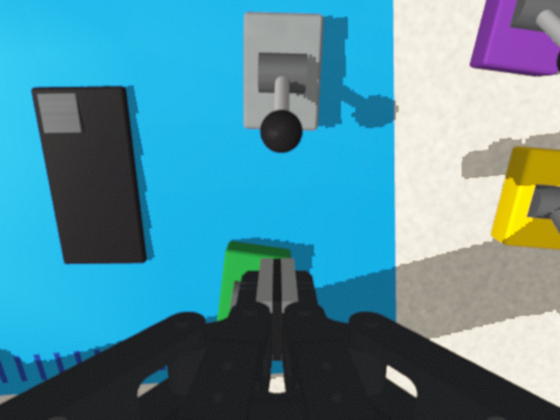

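Seen in the wrist view, the ball is at (281,131), against a prediction of (282,134). So the measurement holds, and the green look-alike stays clear behind the fingers. Now descend and push.

```bash
python3 -m crank '[0,0,0,0.009,-0.001,0,0, 0,0,0,0.009,-0.001,-0.025,0, 0,0,0,0,0,-0.04,0, 0,0,0,0,0,-0.04,0, 0,0,0,0,0,0,0, 0,0,0,0.012,-0.001,0,0, 0,0,0,0.012,-0.001,0,0, 0,0,0,0.012,-0.001,0,0, 0,0,0,0.012,-0.002,0,0, 0,0,0,0.012,-0.002,0,0, 0,0,0,0.01,-0.001,0,0, 0,0,0,0.008,-0.001,0,0, 0,0,0,0,0,0,0, 0,0,0,0,0,0,0, 0,0,0,-0.02,0,0.02,0, 0,0,0,-0.02,0,0.04,0, 0,0,0,0,0,0.04,0]'
python3 - <<'E'
from h import *
d=snap('wrist','w2')
print(observe()['position'])
print('off',proj(d,np.array([.520,-.315,.0815])),'on',proj(d,np.array([.4497,-.308,.0805])))
g=cv2.cvtColor(d['frame'],cv2.COLOR_RGB2GRAY)
m=((g<45)*255).astype('uint8'); n,l,s,c=cv2.connectedComponentsWithStats(m)
for i in range(1,n):
    if s[i,4]>150: print(s[i],c[i])
E
```

```text
time_s: 2.6
position: [0.4498, -0.3159, 0.1812]
tool_rot: [[-0.105, -0.995, -0.002], [-0.995, 0.105, 0.002], [-0.002, 0.003, -1.0]]
ft_force: [1.5, 0.3, -0.1]
grip_width: 0.0001
[ 0.4524 -0.3179  0.1884]
off [264.4096 102.8721] on [265.9928 217.9035]
[ 246   73   42   45 1340] [266.7007  94.9097]
[ 526  128   34   40 1007] [544.3217 147.7567]
[  33  156  108  162 7455] [100.9753 262.2195]
[    0   260   560   160 42760] [276.7478 371.4782]
[546 326  14  33 326] [553.8773 341.0736]
```

Ball now at (267,95), beyond the predicted off position (264,103), so the lamp is off. Next, two wrist views over the catches.

```bash
python3 -m crank '[0,0,0,0,0,0.04,0, 0,0,0,0.018,0.036,0.017,100, 0,0,0,0.018,0.036,0.017,100, 0,0,0,0.018,0.036,0.017,100, 0,0,0,0.018,0.036,0.017,100, 0,0,0,0.018,0.036,0.017,100, 0,0,0,0.018,0.036,0.017,100, 0,0,0,0,0,0,100, 0,0,0,0,0,0,100, 0,0,0,0,0,0,100]'
python3 -c "
from h import *
snap('wrist','w3');print(observe()['position'])"
python3 -m crank '[0,0,0,0,0.04,0,100, 0,0,0,0,0.04,0,100, 0,0,0,0,0.04,0,100, 0,0,0,0,0,0,100, 0,0,0,0,0,0,100, 0,0,0,0,0,0,100]'
python3 -c "
from h import *
snap('wrist','w4');print(observe()['position'],observe()['ft_force'])"
```

```text
time_s: 3.65
position: [0.5595, -0.1012, 0.3215]
tool_rot: [[-0.104, -0.995, -0.001], [-0.995, 0.104, 0.0], [-0.0, 0.002, -1.0]]
ft_force: [0.3, -0.8, 0.1]
grip_width: 0.0854
[ 0.5595 -0.1014  0.3216]
time_s: 4.3
position: [0.5601, 0.0183, 0.322]
tool_rot: [[-0.105, -0.994, -0.001], [-0.994, 0.105, -0.0], [0.0, 0.001, -1.0]]
ft_force: [0.2, 0.3, -0.8]
grip_width: 0.0854
[0.5601 0.0182 0.322 ] [-0.5934  0.8352  0.7081]
```

View pics/w3.png

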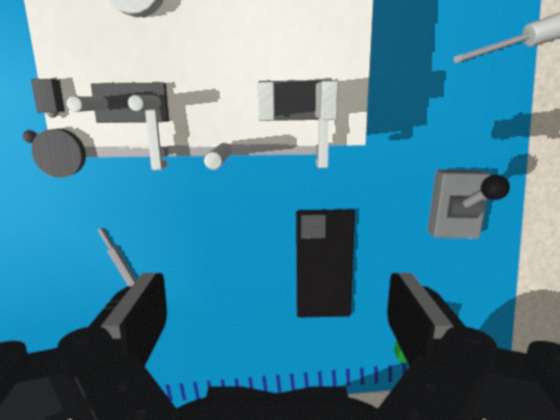

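View pics/w4.png

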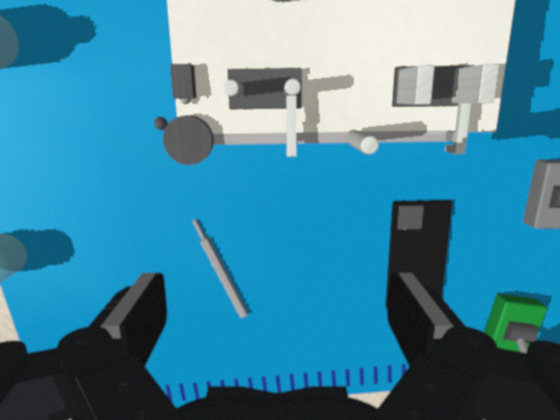

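In w3 the round posts' tops are at (74,104) and (136,103), the grip top at (213,160), the tabs at (265,101) and (329,100) and the hinge cap at (58,152). In w4 the posts are at (232,88) and (292,87), the grip at (369,145), the tabs at (425,84) and (489,83) and the hinge at (188,139).

Run:
```python
from h import *
P={}
for n,a,b in [('rf',(74,104),(232,88)),('rs',(136,103),(292,87)),('grip',(213,160),(369,145)),('ff',(265,101),(425,84)),('fs',(329,100),(489,83)),('hinge',(58,152),(188,139))]:
    p,e=tri([('w3',a),('w4',b)]); P[n]=p; print(n,p,np.round(e,4))
for a,b in[('rf','rs'),('ff','fs'),('hinge','grip')]:
    v=P[a]-P[b];print(a,b,np.linalg.norm(v[:2]),np.degrees(np.arctan2(v[1],v[0])),(P[a]+P[b])/2)
```

```text
rf [0.6432 0.0438 0.157 ] [0.0001 0.0001]
rs [ 0.6394 -0.0008  0.1519] [0. 0.]
grip [ 0.5915 -0.0545  0.1626] [0.0002 0.0002]
ff [ 0.6309 -0.0988  0.1564] [0.0002 0.0002]
fs [ 0.6267 -0.1468  0.1549] [0.0002 0.0002]
hinge [0.6058 0.0946 0.1074] [0.0001 0.0001]
rf rs 0.04471747743547611 85.03331468368005 [0.6413 0.0215 0.1544]
ff fs 0.04811224978108177 84.93473102875012 [ 0.6288 -0.1228  0.1556]
hinge grip 0.14985037185664812 84.517952128196 [0.5987 0.02   0.135 ]
```

Heights (155, 165 and 107–112 mm), post spacings (45 and 48 mm) and the grip radius (149.9 mm) all agree with the text. The cabinet's y axis lies at 85°. Next, the round catch: I aim at the centre of the squeezed posts, 6 mm towards the fixed post.

```bash
python3 -m crank '[0,0,0.018,0.041,0.0045,-0.02,100, 0,0,0,0.041,0.0045,-0.03,100, 0,0,0,0,0,-0.04,100, 0,0,0,0,0,0,100, 0,0,0,0,0,0,100]'
python3 -m crank '[0,0,0,0,0,-0.03,100, 0,0,0,0,0,-0.03,100, 0,0,0,0,0,-0.02,100, 0,0,0,0,0,-0.014,100, 0,0,0,0,0,0,100, 0,0,0,0,0,0,100]'
python3 -m crank '[0,0,0,0,0,0,50, 0,0,0,0,0,0,50, 0,0,0,0,0,0,50, 0,0,0,0,0,0,40, 0,0,0,0,0,0,30, 0,0,0,0,0,0,20, 0,0,0,0,0,0,0, 0,0,0,0,0,0,0, 0,0,0,0,0,0,0,0,0,0,0,0,0,0]' 30
python3 -c "
from h import *
snap('wrist','w5')"
```

```text
time_s: 4.85
position: [0.6412, 0.0276, 0.2338]
tool_rot: [[-0.086, -0.996, -0.0], [-0.996, 0.086, -0.0], [0.0, 0.0, -1.0]]
ft_force: [0.3, -1.4, 1.0]
grip_width: 0.0855
time_s: 5.45
position: [0.6421, 0.0281, 0.1417]
tool_rot: [[-0.086, -0.996, 0.004], [-0.996, 0.086, -0.001], [0.0, -0.004, -1.0]]
ft_force: [0.0, -0.0, 0.3]
grip_width: 0.0852
time_s: 6.45
position: [0.6419, 0.0269, 0.141]
tool_rot: [[-0.086, -0.996, 0.003], [-0.996, 0.086, -0.004], [0.003, -0.003, -1.0]]
ft_force: [-1.7, -6.9, 10.0]
grip_width: 0.0464
```

View pics/w5.png

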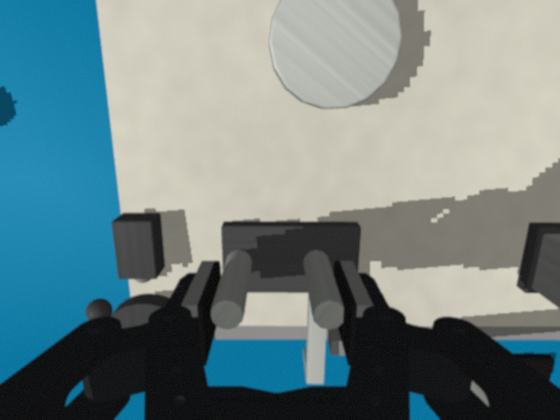

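The posts at (232,300) and (325,300) sit between the pads. The opening of 46 mm means the round catch is fully squeezed. Next, the flat catch.

```bash
python3 -m crank '[0,0,0,0,0,0,100, 0,0,0,0,0,0,100, 0,0,0,0,0,0,100, 0,0,0,0,0,0,100, 0,0,0,0,0,0.03,100, 0,0,0,0,0,0.04,100, 0,0,0,-0.0042,-0.048,0,100, 0,0,0,-0.0042,-0.048,0,100, 0,0,0,-0.0042,-0.0477,0,100, 0,0,0,0,0,0,100, 0,0,0,0,0,0,100]'
python3 -m crank '[0,0,0,0,0,-0.03,100, 0,0,0,0,0,-0.02,100, 0,0,0,0,0,-0.02,100, 0,0,0,0,0,0,100, 0,0,0,0,0,0,100]'
python3 -m crank '[0,0,0,0,0,0,50, 0,0,0,0,0,0,50, 0,0,0,0,0,0,50, 0,0,0,0,0,0,40, 0,0,0,0,0,0,30, 0,0,0,0,0,0,20, 0,0,0,0,0,0,0, 0,0,0,0,0,0,0, 0,0,0,0,0,0,0,0,0,0,0,0,0,0]' 30
python3 -m crank '[0,0,0,0,0,0,100, 0,0,0,0,0,0,100, 0,0,0,0,0,0,100, 0,0,0,0,0,0,100, 0,0,0,0,0,0.03,100, 0,0,0,0,0,0.04,100, 0,0,0,-0.035,0.03,0.04,100, 0,0,0,-0.035,0.03,0.04,100, 0,0,0,0,0,0,100, 0,0,0,0,0,0,100, 0,0,0,0,0,0,100]'
python3 -c "
from h import *
snap('wrist','w6')"
```

```text
time_s: 7.6
position: [0.6286, -0.1158, 0.2087]
tool_rot: [[-0.087, -0.996, -0.0], [-0.996, 0.087, 0.001], [-0.001, 0.0, -1.0]]
ft_force: [0.4, 0.3, -0.0]
grip_width: 0.0855
time_s: 8.1
position: [0.6291, -0.114, 0.1395]
tool_rot: [[-0.084, -0.996, 0.0], [-0.996, 0.084, 0.0], [-0.0, -0.0, -1.0]]
ft_force: [-0.8, 0.4, -0.5]
grip_width: 0.0851
time_s: 9.1
position: [0.6294, -0.1176, 0.1412]
tool_rot: [[-0.086, -0.996, 0.004], [-0.996, 0.086, -0.005], [0.005, -0.004, -1.0]]
ft_force: [-1.4, -8.5, 7.6]
grip_width: 0.0466
time_s: 10.2
position: [0.5715, -0.0662, 0.2732]
tool_rot: [[-0.085, -0.996, -0.002], [-0.996, 0.085, 0.001], [-0.0, 0.002, -1.0]]
ft_force: [0.2, -0.3, -0.9]
grip_width: 0.0855
```

View pics/w6.png

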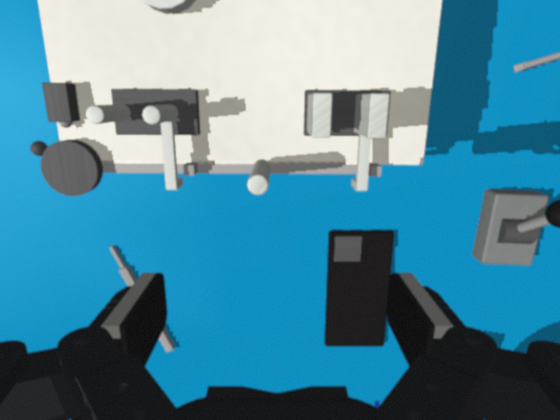

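The catch posts now stand closer together: round at (95,115) and (151,115), tabs at (319,113) and (372,113). The grip is at (258,184). If the wrist turned with the gate from this pose it would run out of joint‑6 range, so I first make a half turn here, in the open, that gives the same grasp.

```bash
python3 -m crank '[0,0,0.149,0.001,0.0006,0,100, 0,0,0.149,0.001,0.0006,0,100, 0,0,0.149,0.001,0.0006,0,100, 0,0,0.149,0.001,0.0006,0,100, 0,0,0.149,0.001,0.0006,0,100, 0,0,0.149,0.001,0.0006,0,100, 0,0,0.149,0.001,0.0006,0,100, 0,0,0.149,0.001,0.0006,0,100, 0,0,0.149,0.001,0.0006,0,100, 0,0,0.149,0.001,0.0006,0,100, 0,0,0.149,0.001,0.0006,0,100, 0,0,0.149,0.001,0.0006,0,100, 0,0,0.149,0.001,0.0006,0,100, 0,0,0.149,0.001,0.0006,0,100, 0,0,0.149,0.001,0.0006,0,100, 0,0,0.149,0.001,0.0006,0,100, 0,0,0.149,0.001,0.0006,0,100, 0,0,0.149,0.001,0.0006,0,100, 0,0,0.149,0.001,0.0006,0,100, 0,0,0.149,0.001,0.0006,0,100]'
python3 -m crank '[0,0,0.08,0,0,0,100, 0,0,0.08,0,0,0,100, 0,0,0,0,0,0,100, 0,0,0,0,0,0,100, 0,0,0,0,0,0,100]'
python3 - <<'E'
from h import *
o=observe();R=np.array(o['tool_rot']);print(o['position'],np.degrees(np.arctan2(R[1,0],R[0,0])),o['q'])
# arc plan, 0.08 rad steps
H=np.array([.605,.0944]);a0=np.arctan2(-.0545-H[1],.5915-H[0])
for th in np.arange(0,1.63,.08): a=a0-th; print(round(th,2),H+.15*np.array([np.cos(a),np.sin(a)]))
E
```

```text
time_s: 12.25
position: [0.5917, -0.0545, 0.2728]
tool_rot: [[0.239, 0.971, -0.003], [0.971, -0.239, 0.001], [0.0, -0.003, -1.0]]
ft_force: [-0.5, -0.4, 0.5]
grip_width: 0.0854
time_s: 12.75
position: [0.5915, -0.0542, 0.2739]
tool_rot: [[0.089, 0.996, -0.001], [0.996, -0.089, 0.0], [0.0, -0.001, -1.0]]
ft_force: [-0.7, 0.3, -0.8]
grip_width: 0.0856
[ 0.5915 -0.0542  0.2739] 84.92225019788715 [ -16.6443   25.3758   63.8063   -0.0001   90.8693 -101.5666]
0.0 [ 0.5915 -0.055 ]
0.08 [ 0.5796 -0.0534]
0.16 [ 0.5678 -0.0509]
0.24 [ 0.5563 -0.0475]
0.32 [ 0.5452 -0.0431]
0.4 [ 0.5344 -0.0379]
0.48 [ 0.524  -0.0319]
0.56 [ 0.5142 -0.025 ]
0.64 [ 0.5049 -0.0173]
0.72 [ 0.4963 -0.009 ]
0.8 [0.4884 0.    ]
0.88 [0.4812 0.0097]
0.96 [0.4749 0.0198]
1.04 [0.4693 0.0305]
1.12 [0.4646 0.0415]
1.2 [0.4609 0.0529]
1.28 [0.458  0.0645]
1.36 [0.4561 0.0764]
1.44 [0.4551 0.0883]
1.52 [0.4551 0.1003]
1.6 [0.4561 0.1123]
```

```bash
python3 -m crank '[0,0,0,0,0,-0.04,100, 0,0,0,0,0,-0.04,100, 0,0,0,0,0,-0.03,100, 0,0,0,0,0,-0.015,100, 0,0,0,0,0,0,50, 0,0,0,0,0,0,50, 0,0,0,0,0,0,30, 0,0,0,0,0,0,30,0,0,0,0,0,0,20, 0,0,0,0,0,0,0, 0,0,0,0,0,0,0, 0,0,0,0,0,0,0, 0,0,0,0,0,0,0,0,0,0,0,0,0,0]' 40
```

```text
time_s: 14.15
position: [0.5915, -0.0553, 0.1503]
tool_rot: [[0.087, 0.996, 0.001], [0.996, -0.087, -0.003], [-0.003, 0.001, -1.0]]
ft_force: [-2.1, -5.8, 1.8]
grip_width: 0.0131
```

The grip is held (13 mm reading for the 14 mm post). Start the arc.

```bash
python3 -m crank '[0,0,-0.08,-0.0119,0.0016,0,0, 0,0,-0.08,-0.0118,0.0025,0,0, 0,0,-0.08,-0.0115,0.0034,0,0, 0,0,-0.08,-0.0111,0.0044,0,0, 0,0,0,0,0,0,0]'
```

```text
time_s: 14.65
position: [0.544, -0.043, 0.1503]
tool_rot: [[0.398, 0.917, -0.0], [0.917, -0.398, -0.003], [-0.003, 0.001, -1.0]]
ft_force: [-3.2, -7.5, 2.8]
grip_width: 0.0128
```

```bash
python3 -m crank '[0,0,-0.08,-0.0108,0.0052,0,0, 0,0,-0.08,-0.0104,0.006,0,0, 0,0,-0.08,-0.0098,0.0069,0,0, 0,0,-0.08,-0.0093,0.0077,0,0, 0,0,-0.08,-0.0086,0.0083,0,0, 0,0,-0.08,-0.0079,0.009,0,0, 0,0,-0.08,-0.0072,0.0097,0,0, 0,0,-0.08,-0.0063,0.0101,0,0, 0,0,-0.08,-0.0056,0.0107,0,0, 0,0,0,0,0,0,0]' 60
python3 -c "
from h import *
print(observe()['q'])"
```

```text
time_s: 15.65
position: [0.468, 0.0321, 0.1503]
tool_rot: [[0.904, 0.428, -0.001], [0.428, -0.904, -0.001], [-0.001, 0.0, -1.0]]
ft_force: [-6.0, -2.7, 6.9]
grip_width: 0.012
[-10.559   19.6358  95.4865  -0.048   64.9133 -35.8838]
```

```bash
python3 -m crank '[0,0,-0.08,-0.0047,0.011,0,0, 0,0,-0.08,-0.0037,0.0114,0,0, 0,0,-0.08,-0.0029,0.0116,0,0, 0,0,-0.08,-0.0019,0.0119,0,0, 0,0,-0.08,-0.001,0.0119,0,0, 0,0,-0.08,0,0.012,0,0, 0,0,-0.04,0.0005,0.006,0,0, 0,0,0,0,0,0,0, 0,0,0,0,0,0,0]'
python3 - <<'E'
from h import *
snap('top','t9');snap('side','s9')
a=cv2.imread('pics/t9.png')[90:330,140:440];b=cv2.imread('pics/s9.png')[90:330,150:450]
m=np.hstack([cv2.resize(a,(400,320)),cv2.resize(b,(400,320))]);cv2.imwrite('pics/m9.png',m)
H=np.array([.605,.0944]);p=observe()['position'][:2]-H;print(observe()['position'],np.linalg.norm(p),np.radians(-95.0)-np.arctan2(p[1],p[0])+(2*np.pi if p[1]<0 else 0))
E
```

```text
time_s: 16.55
position: [0.4553, 0.1074, 0.1503]
tool_rot: [[0.997, -0.076, 0.001], [-0.076, -0.997, -0.0], [0.001, 0.0, -1.0]]
ft_force: [-3.6, -2.3, 6.6]
grip_width: 0.0122
[0.4553 0.1073 0.1503] 0.1502624283404426 -4.713777724536942
```

View pics/m9.png

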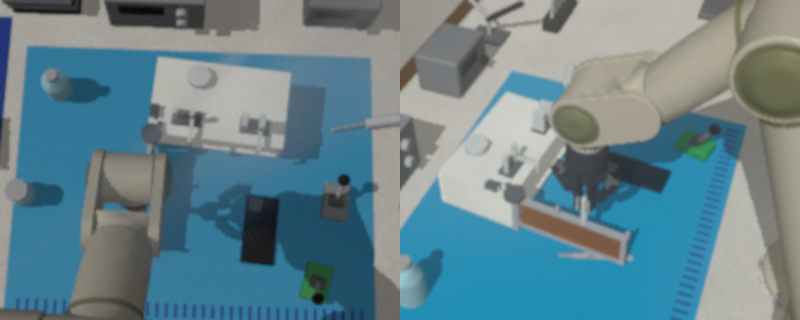

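The gate stands square to the front at 1.57 rad, held by the fingers at (585,205) in the right half of the picture. The switch lever leans to its far side (ball at (343,180) in the left half), and the bystanders in view are where they were. Handing in.

```bash
python3 -c "
from rig import *
print(close_job()); o=observe(); print(o['time_s'],o['position'],o['grip_width'])"
```

```text
the job is handed in; nothing more can be done
None
the job is handed in; nothing more can be done
```

I carried out the whole job in the order asked and handed it in at about 17 s, with the gripper still holding the gate wide open. No verdict was reported.

- **Switch:** I pushed the lever over to off. The wrist view and the last pictures show the ball on the far side.
- **Catches:** I squeezed the round-post catch first, then the flat-tab one. The gripper read 46.4 and 46.6 mm, where 48 mm means fully squeezed. It reads about 1 mm small under force: the 14 mm grip post read 13 mm. So I take both catches as fully squeezed.
- **Gate:** I swung it past its detent to about 1.57 rad, worked out from the tool's position about the measured hinge; the grip sits 150 mm from the hinge, as it should. The side view shows the gate square to the front and held by the fingers.
- **Bystanders:** Those in view in the last pictures look unmoved. I judged this by eye, not by measurement, and the final crops do not show the whole bench. Nothing touched them that I know of, and the measured wrist forces I saw stayed under about 13 N.

No final check failed. After the hand-in the state could no longer be read, so the last second of holding is unchecked.

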